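# Drive the worn bush out of a flanged bearing housing

## Task

Set the flanged bearing housing on the driving-out block, flange down, with its long flange bridging the two rails and the bore centred over the gap. Take the stepped drift that fits the bore (the one with the thicker shank) and press it down through the hub from above until the bronze bush drops out of the underside onto the pad between the rails. Leave the housing on the rails, hang the drift back in its slot of the rack, and leave the thin drift hanging where it is.

Things in the scene. Friction and masses are not known exactly. Their poses are not given: they have to be found in the camera images.
- housing: Grey cast flanged bearing housing, loose, about 0.5 kg, flange down on the bench. Origin: centre of the underside, on the bore axis; z up along the bore, x along the flange. Flange: rounded lozenge 116 (x) x 62 (y) x 12 mm thick. Round hub 56 mm in diameter, top 62 mm above the underside: grip it across from above. A 35 mm bore runs right through, counterbored 48 mm wide, 6 mm deep below.
- bush: Bronze bush held in the housing's bore by spring leaves: roughly 10 to 20 N push it, and after 40 to 45 mm it falls free. Origin: centre of its lower end, at the start the same as the housing's; z up along it. 57 mm long (top 5 mm below the hub top), 32 mm outside, 20 mm bore through; a collar at the lower end, 44 mm wide, 5 mm thick, lies in the counterbore, so it leaves only downward.
- drift: The stepped steel drift that fits, loose, 0.36 kg, 150 mm long, hanging upright in either rack slot. Origin: centre of its lower tip, z up along it. Diameters: pilot 14 mm up to 12 mm from the tip (enters the bush's bore), flat shoulder, shank 27 mm from 12 to 100 mm, collar 48 mm from 100 to 107 mm (underside rests on the rack), grooved head 30 mm from 107 to 150 mm (grip here).
- thin_drift: The other drift: same length and collar, but its shank is only 17 mm in diameter (pilot 10 mm) and its head 20 mm, so it would slip through the bush's bore. It hangs in the other slot. Origin: lower tip, z up.
- block: Steel driving-out block, fixed on the bench. Origin: centre of its underside; x across the gap, y along the rails, z up. Two parallel upright rails, each 18 mm thick and 90 mm long, tops 75 mm above the bench, with a clear gap of 54 mm (x -27 to +27 mm). Between them a rubber pad 10 mm above the bench, with lips 21 mm high at the ends. Base plate 114 x 100 x 8 mm.
- rack: Grey sheet rack, fixed. Origin: centre of its underside; open front to its own -x, 156 mm wide (y), back wall at x = 46 mm. Top plate 6 mm thick, upper face 120 mm above the bench, with two slots 32 mm wide and 77 mm apart, from x = 26 mm out through the front edge at about -45 mm. Drifts hang there by their collars, tips 20 mm above the bench; they lift straight up and go straight down again.
- slot_a (a point): Point in the left slot where a drift's axis hangs, level with the rack's top face (120 mm above the bench); axes as the rack's.
- slot_b (a point): The same point of the right slot.
Mind the look-alikes: they are no part of the job. Leave any green look-alike of the housing alone.

How it is judged:
By the outcome, as a careful person would: the job done as asked, in the order asked, and still so for the second after the job is handed in, with the robot touching nothing.
It also fails if it takes over 51 s, if anything falls off the work surface, if the arm or the gripper's body presses on something with over 40 N, if the wrist force passes 120 N, or if a joint passes its speed limit or range.

## Robot

A 7-joint arm with a two-finger parallel gripper is mounted at the origin on a cart in front of the work surface, level with it; the furniture and walls round the work are solid. World frame = base frame: x ahead of the robot, y to its left, z up, the work surface at z = 0. Lengths are in mm, angles in rad, forces in N, time in s.
With the tool pointing down it reaches from about 400 to 850 mm from the base axis. Payload 4.5 kg.
Tool frame: the origin (TCP) lies at the very end of the fingers, on their centre line; the grasp point (between the pads) lies 19 mm behind it (env.pinch_z is the distance from the TCP to the grasp point, in mm); z points along the fingers, y is the line along which they close (so a half turn about z gives the same grasp; the last joint's range is limited). The gripper opens to 85 mm and grips with 20 to 120 N. Pads are 22 mm wide; open, the fingers measure 114 mm over their backs; the gripper's body (76 mm by 85 mm) begins 54 mm behind the grasp point. The pads swing forward as they close: fully open they stand 13 mm farther back than shut.
Start: joints at [1.188, 0.689, -0.195, 1.565, 0.157, 0.902, -0.215], TCP at [253.054, -571.505, 231.317] pointing down, gripper open.
Joint ranges: [-3.01, 3.01], [-0.46, 2.08], [-1.47, 1.51], [0.13, 2.56], [-1, 4.14], [0.04, 2.09], [-2.66, 2.66]. Speed limits (rad/s): [2.57, 2.57, 3.14, 3.14, 3.14, 3.14, 3.14].

## Interface

Orientations are given as a rotation vector (axis times angle).
In Python, from cell import env gives the robot as it stands. The module is installed in compiled form; this text tells all that it offers.
- The arm moves only by the tool apply_moves, never from a script. Its argument "plan" is a list of rows, each a list of 7 numbers: the turn, a rotation vector about the tool's x, y, z in rad, then the shift along the tool's x, y, z in cm, then the finger opening in cm, from 0 to 8.54. In form: [[rx, ry, rz, tx, ty, tz, jaw], ...]. A call has 1 to 5 rows; each row shifts and turns the commanded pose from where the row before left it, along the tool's axes as they then stand; what a row does not reach is not made up. A row lasts 1/12 s, in which the tool goes at most 41.7 mm and 7.16 degrees, less where a joint would pass 70% of its speed; a pose out of reach is approached as far as the arm can. A call is refused whole if a number of a shift passes 4.17 or a number of a turn 0.125, either way. A call with a gripper value outside its range is refused whole. The fingers move at their own pace and stop on an object; "squeeze" is the grip in N (left out, the last holds). Time passes only in rows, so rows that do not move let the fingers close. It gives the time, the measured TCP pose, the force, the opening and the grip force at its end, in the units of the state.
- env.state(): the state, without advancing time (a new reading comes with each control period).
- env.camera(name): name is "scene" or "top" or "wrist"; returns a dict with "image" (384x512x3 uint8, red, green, blue), "z_map" (384x512 float32, mm along the optical axis (not along the pixel's ray), 0 where there is no reading), "camera_matrix" (3x3 intrinsics, pixels), "k1" (the pictures are not rectified: a ray, as slopes to the right and down, at radius r is drawn at 1 + k1 r^2 times it, then the intrinsics apply), "rvec" (rotation vector, rad) and "tvec" (3), from world to camera coordinates, as OpenCV has them; the wrist camera has in their place "mount" (4x4, takes a point from camera to tool coordinates, whose origin is the TCP and whose axes are the flange's). Camera axes: x right, y down, z forward; pixel columns grow to the right and rows downward; lengths in mm; the calibration is good to about 2 mm. A picture is of the moment at which its call begins: read the wrist's pose just before it.
- env.close_job(): hands the job in; it is judged then, once.
The state is a dict: "time_s": time; "joints": joint angles; "qd": joint speeds; "joint_torque": joint torques, N m; "ee_pos": TCP position; "tool_rot": TCP orientation; "contact_force": force on the tool from outside, world axes, zero at the start; "moment": the same for the moment, N m; "gripper_width": opening from 0.0 (shut) to 1.0 (fully open); "grasp_force": force on a finger pad.
Only numpy, scipy, OpenCV 4.12 (cv2) and the standard library are available. Lean on these libraries where they do the work, as an engineer would, in place of code of your own. Each camera call takes 0.05 s, during which the arm holds its last target. There are 200 camera calls.

## Working session

There is one attempt and no reset: what is moved stays moved. The work goes in short steps, Python scripts to look and compute and a tool call to move; the robot and the scene stay as the last step left them, time stands still between calls to the robot, and variables do not carry over. Pictures are saved under pics/ and viewed, at most 10 in all, crops included, and the job is handed in when it is done.

Besides the shell and the picture viewer there is one more tool, called after "Emit:" by a JSON object that holds its "name" and its "arguments". apply_moves: Moves the arm, as the interface text tells. Its arguments: {"type":"object","properties":{"plan":{"type":"array","items":{"type":"array","items":{"type":"number"}}},"squeeze":{"type":"number"}},"required":["plan"]}

```bash
mkdir -p pics
cat > h.py <<'E'
import numpy as np, cv2
from scipy.spatial.transform import Rotation as R
from cell import env
def snap(name):
    s=env.state(); c=env.camera(name); 
    np.savez('%s.npz'%name, **{k:np.array(v) for k,v in c.items()}, ee=s['ee_pos'], rot=s['tool_rot']); return c
def cloud(c,ee=None,rot=None):
    K=np.array(c['camera_matrix']); z=np.array(c['z_map']).astype(float); k1=float(c['k1'])
    v,u=np.mgrid[0:z.shape[0],0:z.shape[1]]
    x=(u-K[0,2])/K[0,0]; y=(v-K[1,2])/K[1,1]
    a,b=x.copy(),y.copy()
    for _ in range(20):
        f=1+k1*(a*a+b*b); a=x/f; b=y/f
    P=np.stack([a*z,b*z,z],-1)
    if 'mount' in c:
        M=np.array(c['mount']); P=P@M[:3,:3].T+M[:3,3]
        P=P@R.from_rotvec(rot).as_matrix().T+ee
    else:
        Rm=R.from_rotvec(np.array(c['rvec']).ravel()).as_matrix(); P=(P-np.array(c['tvec']).ravel())@Rm
    P[z==0]=np.nan
    return P
E
python3 - <<'E'
from h import *
print(env.state())
ims=[]
for n in ('top','scene'):
    c=snap(n); cv2.imwrite(f'pics/{n}0.png',cv2.resize(c['image'][:,:,::-1],(800,600)))
E
```

```text
{'time_s': 0.0, 'joints': array([ 1.18778146,  0.69000774, -0.19452187,  1.56636634,  0.15729366,
        0.90248011, -0.21508916]), 'qd': array([ 0.00156406, -0.00161996, -0.00048382,  0.00040942, -0.00060242,
        0.00197084,  0.00133256]), 'joint_torque': array([-4.13953549e-04, -5.39602482e+01, -1.26640186e+00, -1.58539474e+01,
        9.10578528e-03,  9.55549796e-03, -1.65010243e-05]), 'ee_pos': array([ 252.72456093, -570.90599105,  230.46346794]), 'tool_rot': array([-3.07181983e+00, -6.49783287e-01,  7.93261604e-04]), 'contact_force': array([-0.38443603,  0.50941125,  0.13278401]), 'moment': array([-0.01840044, -0.02213811, -0.04076641]), 'grasp_force': 0.0, 'gripper_width': 0.9969399926554355}
```

View pics/top0.png

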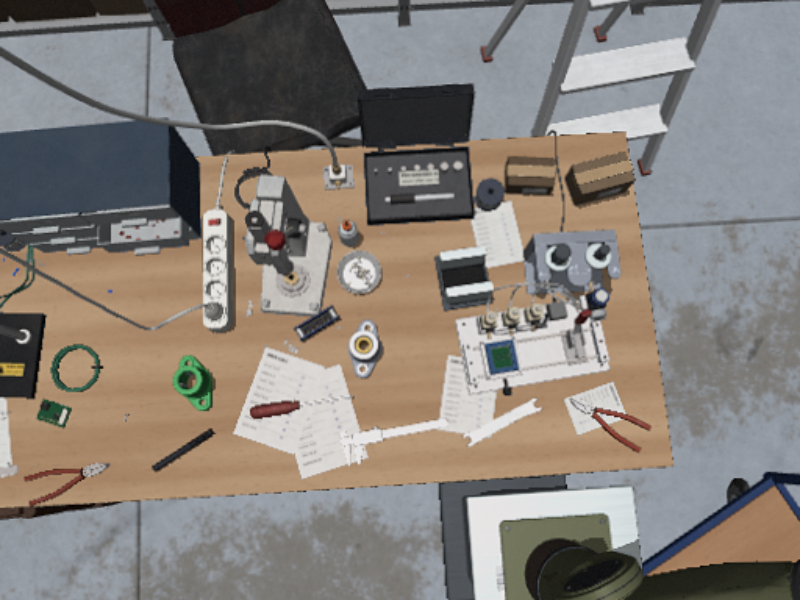

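View pics/scene0.png

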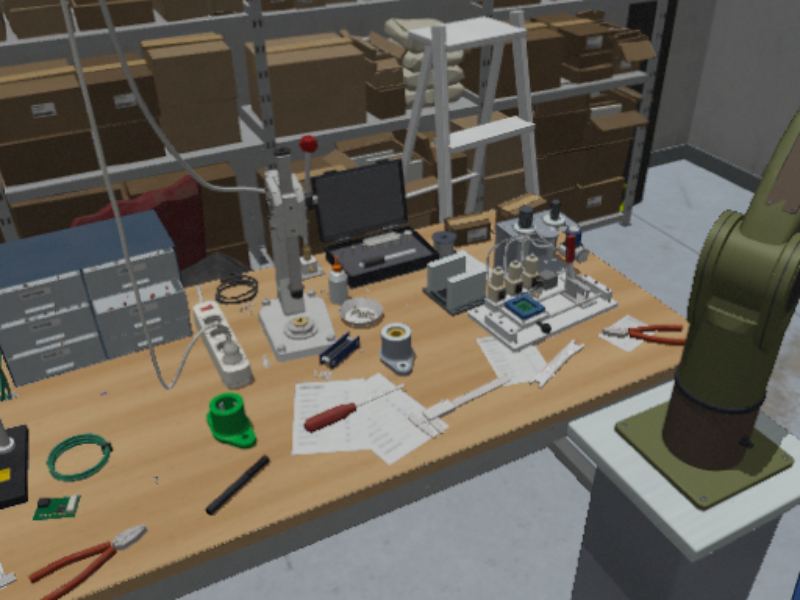

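The top view shows the housing at about (366,346), the block at (465,278), and the rack with drifts at (560,257) and (598,252). The green look-alike is at (190,382). Next I'll measure them from depth.

```bash
cat > m.py <<'E'
from h import *
for n in ('top','scene'):
    c=dict(np.load(n+'.npz')); P=cloud(c); np.save(n+'_P.npy',P)
    if n=='top':
        for nm,(u,v) in dict(hous=(366,346),block=(465,278),d1=(560,257),d2=(598,252)).items():
            print(nm,P[int(v*.64),int(u*.64)])
c=dict(np.load('top.npz'));P=np.load('top_P.npy')
# rectified orthographic map of the work region, 1px = 1mm
def ortho(P,I,x0,x1,y0,y1,zlo=-20,zhi=400):
    m=np.isfinite(P[...,2])
    return 0
crop=c['image'][140:250,215:405,::-1]
cv2.imwrite('pics/crop.png',cv2.resize(crop,None,fx=4.2,fy=4.2,interpolation=cv2.INTER_CUBIC))
E
python3 m.py
```

```text
hous [449.48781419 334.23541221   6.21693104]
block [575.91207439 128.95912879   9.90781779]
d1 [563.36020541 -27.27620814 169.80073242]
d2 [ 572.24455133 -100.81784404  153.6806997 ]
```

View pics/crop.png

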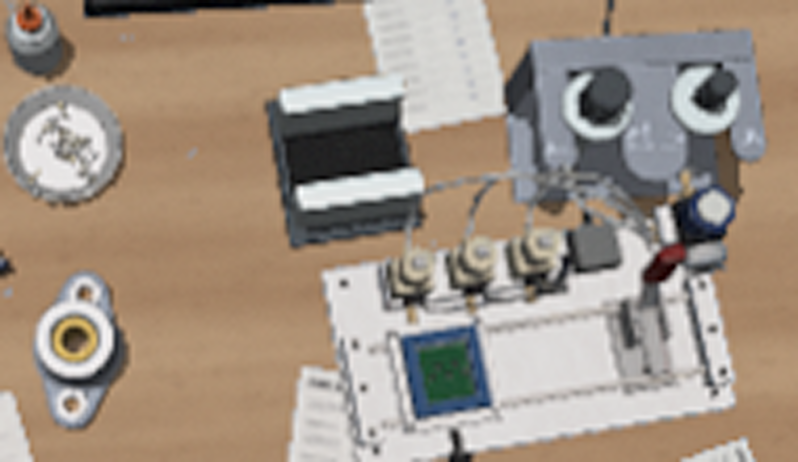

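The crop confirms that the left drift (crop 603,95) has the thicker head. The housing flange runs roughly along image vertical, with its bolt holes at (87,292) and (70,402). The block rails run horizontally. I'll fit the geometry from these.

```bash
cat > m2.py <<'E'
from h import *
from scipy.optimize import least_squares
def circ(q):
    f=lambda p:np.hypot(q[:,0]-p[0],q[:,1]-p[1])-p[2]
    r=least_squares(f,[*q.mean(0)[:2],20],loss='soft_l1'); return r.x
def proj(c,X):
    Rm=R.from_rotvec(c['rvec'].ravel()).as_matrix(); p=X@Rm.T+c['tvec'].ravel(); x=p[:,:2]/p[:,2:]; r2=(x**2).sum(1,keepdims=True)
    x=x*(1+float(c['k1'])*r2); K=c['camera_matrix']; return x*[K[0,0],K[1,1]]+[K[0,2],K[1,2]]
for n in ('top','scene'):
    P=np.load(n+'_P.npy').reshape(-1,3); P=P[np.isfinite(P[:,2])]
    def sel(cx,cy,r,z0,z1): 
        return P[(np.hypot(P[:,0]-cx,P[:,1]-cy)<r)&(P[:,2]>z0)&(P[:,2]<z1)]
    print(n)
    q=sel(450,334,45,52,70); print(' hubtop n',len(q),q.mean(0),np.median(q[:,2]), cv2.minEnclosingCircle(q[:,:2].astype(np.float32)))
    f=sel(450,334,70,6,18); print(' flange',len(f),cv2.minAreaRect(f[:,:2].astype(np.float32)), np.median(f[:,2]))
    b=sel(576,129,90,68,85); print(' rails',len(b),np.median(b[:,2]),cv2.minAreaRect(b[:,:2].astype(np.float32)))
    for cx,cy in((560,-27),(572,-101)):
        h=sel(cx,cy,30,160,185); print(' head',len(h),h.mean(0),cv2.minEnclosingCircle(h[:,:2].astype(np.float32)))
        g=sel(cx,cy,40,123,134); print(' collar',len(g),np.median(g[:,2]),cv2.minEnclosingCircle(g[:,:2].astype(np.float32)))
    g=P[(P[:,0]>400)&(P[:,0]<680)&(P[:,1]<40)&(P[:,1]>-180)&(P[:,2]>112)&(P[:,2]<124)]; print(' rack',len(g),np.median(g[:,2]),cv2.minAreaRect(g[:,:2].astype(np.float32)))
    o=P[(P[:,0]>380)&(P[:,0]<560)&(P[:,1]<160)&(P[:,1]>-180)&(P[:,2]>40)]
    for y in range(-180,160,20):
        k=o[(o[:,1]>=y)&(o[:,1]<y+20)]
        print(y,[(x,int(k[(k[:,0]>=x)&(k[:,0]<x+30),2].max())) for x in range(380,560,30) if ((k[:,0]>=x)&(k[:,0]<x+30)).any()])
E
python3 m2.py
```

```text
top
 hubtop n 237 [444.50137713 335.31813603  60.67741442] 60.9531194150448 ((445.0082702636719, 336.1839599609375), 28.253416061401367)
 flange 248 ((441.0599060058594, 335.65655517578125), (121.3351058959961, 115.52635955810547), 57.58073806762695) 12.162482170180983
 rails 373 74.89282972454568 ((554.7744750976562, 128.82659912109375), (127.2118148803711, 90.3763427734375), 5.361793041229248)
 head 89 [570.90542576 -32.2422791  169.52046877] ((571.9954833984375, -32.27684783935547), 15.477776527404785)
 collar 112 126.52054424140604 ((559.73876953125, -28.352052688598633), 38.2852668762207)
 head 46 [ 570.84578616 -108.00467206  167.70968046] ((571.2869873046875, -108.86410522460938), 10.17065143585205)
 collar 161 126.30399292463402 ((573.6502685546875, -99.62606811523438), 38.13616180419922)
 rack 1136 119.55238611409628 ((539.0538330078125, -55.425865173339844), (169.9033966064453, 188.923828125), 0.0482604056596756)
-180 []
-160 [(500, 118), (530, 123)]
-140 [(380, 45), (410, 45), (440, 45), (500, 120), (530, 129)]
-120 [(380, 49), (410, 49), (440, 112), (470, 146), (500, 146)
[... 2043 characters left out ...]
153), (470, 147), (500, 122), (530, 124)]
-60 [(410, 66), (440, 153), (470, 120), (500, 123), (530, 131)]
-40 [(440, 40), (470, 121), (500, 141), (530, 173)]
-20 [(410, 40), (440, 69), (470, 106), (500, 146), (530, 145)]
0 [(380, 40), (440, 96), (470, 117), (500, 146), (530, 122)]
20 [(440, 76), (470, 111), (500, 148), (530, 125)]
40 [(380, 68), (410, 65), (440, 113), (470, 119), (500, 144)]
60 [(380, 70), (410, 68), (440, 108), (470, 118), (500, 140)]
80 [(380, 68), (410, 69), (440, 110), (470, 118), (500, 132), (530, 78)]
100 [(380, 67), (410, 68), (440, 114), (470, 120), (500, 77), (530, 79)]
120 [(380, 46), (410, 47), (500, 78), (530, 79)]
140 [(380, 44), (410, 47), (500, 78), (530, 78)]
```

```bash
cat > m3.py <<'E'
from h import *
from m2 import proj
print(env.camera('wrist')['mount'])
c=dict(np.load('top.npz'));P=np.load('top_P.npy')
def at(u,v,z):
    from scipy.optimize import fsolve
    return fsolve(lambda p:(proj(c,np.array([[p[0],p[1],z]]))-[u,v])[0],[500,200])
hh=[at(215+a/4.2-.4,140+b/4.2-.4,12) for a,b in((87,292),(70,402))]
d=hh[0]-hh[1];print('holes',hh,np.linalg.norm(d),np.mean(hh,0),np.degrees(np.arctan2(d[1],d[0])))
Q=P.reshape(-1,3);Q=Q[np.isfinite(Q[:,2])]
Q=Q[(abs(Q[:,0]-570)<55)&(abs(Q[:,1]-130)<60)&(abs(Q[:,2]-75)<5)]
for s in (Q[Q[:,0]>575],Q[(Q[:,0]<560)]): print(len(s),cv2.minAreaRect(s[:,:2].astype(np.float32)))
E
python3 m3.py | tail -30 | grep -v '^[-0-9]* \[('
```

```text
rails 268 74.67605571192067 ((558.494384765625, 132.16595458984375), (129.05787658691406, 92.33338928222656), 4.669609546661377)
 head 53 [570.2321372  -29.32833799 168.47205294] ((570.9912109375, -31.601158142089844), 18.158477783203125)
 collar 67 128.10562665376125 ((557.1526489257812, -27.933916091918945), 37.625511169433594)
 head 30 [ 570.24791231 -105.39358492  167.13543141] ((573.3219604492188, -106.11249542236328), 11.901568412780762)
 collar 96 127.16279364991308 ((571.7743530273438, -100.46363830566406), 38.065765380859375)
 rack 416 120.27223335033818 ((542.2264404296875, -69.12520599365234), (162.59596252441406, 184.27671813964844), 86.39896392822266)
-180 []
[[-1.56724513e-03 -9.45909126e-01 -3.24427909e-01  8.17010089e+01]
 [ 9.99998581e-01 -1.28203456e-03 -1.09286130e-03 -1.01230808e+00]
 [ 6.17819689e-04 -3.24429161e-01  9.45909794e-01 -1.42225594e+02]
 [ 0.00000000e+00  0.00000000e+00  0.00000000e+00  1.00000000e+00]]
holes [array([485.34401175, 328.01244893]), array([405.11094813, 344.60732517])] 81.93127862142143 [445.22747994 336.30988705] -11.685898582901162
161 ((608.8492431640625, 133.80648803710938), (19.63081932067871, 89.9343032836914), 2.6652767658233643)
174 ((537.4902954101562, 127.55744171142578), (19.174442291259766, 89.72807312011719), 5.580115795135498)
```

Emit:
{"name": "apply_moves", "arguments": {"plan": [[0, 0, 0.104, 0, 0, -2, 8.54], [0, 0, 0.104, 0, 0, -2, 8.54], [0, 0, 0.104, 0, 0, -2, 8.54], [0, 0, 0.104, 0, 0, -2, 8.54]]}}

```text
time_s: 0.48
ee_pos: [252.9, -571.1, 311.8]
tool_rot: [-3.141, 0.007, 0.0]
contact_force: [-0.3, 1.1, -0.2]
gripper_width: 1.003
grasp_force: 0.0
```

Emit:
{"name": "apply_moves", "arguments": {"plan": [[0, 0, 0, 1.65, -3.8, 0, 8.54], [0, 0, 0, 1.65, -3.8, 0, 8.54], [0, 0, 0, 1.65, -3.8, 0, 8.54], [0, 0, 0, 1.65, -3.8, 0, 8.54], [0, 0, 0, 1.65, -3.8, 0, 8.54]]}}

```text
time_s: 0.9
ee_pos: [335.6, -379.4, 311.2]
tool_rot: [-3.141, -0.001, 0.0]
contact_force: [0.4, 0.2, 1.0]
gripper_width: 1.002
grasp_force: 0.0
```

Emit:
{"name": "apply_moves", "arguments": {"plan": [[0, 0, 0, 1.65, -3.8, 0, 8.54], [0, 0, 0, 1.65, -3.8, 0, 8.54], [0, 0, 0, 1.65, -3.8, 0, 8.54], [0, 0, 0, 1.65, -3.8, 0, 8.54], [0, 0, 0, 1.65, -3.8, 0, 8.54]]}}

```text
time_s: 1.32
ee_pos: [417.9, -189.4, 311.3]
tool_rot: [3.142, 0.001, -0.0]
contact_force: [0.8, -0.5, 0.3]
gripper_width: 1.003
grasp_force: 0.0
```

Emit:
{"name": "apply_moves", "arguments": {"plan": [[0, 0, 0, 1.65, -3.8, 0, 8.54], [0, 0, 0, 3, -3.6, 0, 8.54], [0, 0, 0, 3, -3.6, 0, 8.54], [0, 0, 0, 3, -3.6, 0, 8.54], [0, 0, 0, 3, -3.6, 0, 8.54]]}}

```text
time_s: 1.73
ee_pos: [541.5, -23.4, 311.2]
tool_rot: [3.141, 0.002, -0.0]
contact_force: [0.2, -0.7, 0.7]
gripper_width: 0.996
grasp_force: 0.0
```

Emit:
{"name": "apply_moves", "arguments": {"plan": [[0, 0, 0, 3, -3.6, 0, 8.54], [0, 0, 0, 1.5, 0, 0, 8.54], [0, 0, 0, 0, 0, 0, 8.54]]}}

```text
time_s: 1.98
ee_pos: [585.3, 10.6, 310.6]
tool_rot: [-3.14, -0.01, -0.003]
contact_force: [-0.1, -0.7, -0.2]
gripper_width: 1.003
grasp_force: 0.0
```

```bash
cat > w.py <<'E'
from h import *
import sys
s=env.state(); c=snap('wrist'); P=cloud(c,s['ee_pos'],s['tool_rot']); np.save('wrist_P.npy',P)
cv2.imwrite('pics/%s.png'%sys.argv[1],c['image'][:,:,::-1])
print(s['ee_pos'],s['tool_rot'],s['joints'])
E
python3 w.py w1
python3 - <<'E'
import numpy as np
P=np.load('wrist_P.npy'); print(P[0,0],P[0,-1],P[-1,0],P[-1,-1],P[192,256])
E
```

```text
[585.27478022  10.60635348 310.55311481] [-3.13971542e+00 -9.97865284e-03 -2.91846326e-03] [-0.01188133  0.54650717 -0.14206105  1.58728644  0.08500845  1.01182141
 -1.74291827]
[784.02034711 355.25079107   4.43748848] [nan nan nan] [595.01296219  76.26869247 399.35292621] [596.05068844 -55.68663855 399.38601531] [ 5.08498374e+02  5.47276095e+00 -5.01854858e-02]
```

View pics/w1.png

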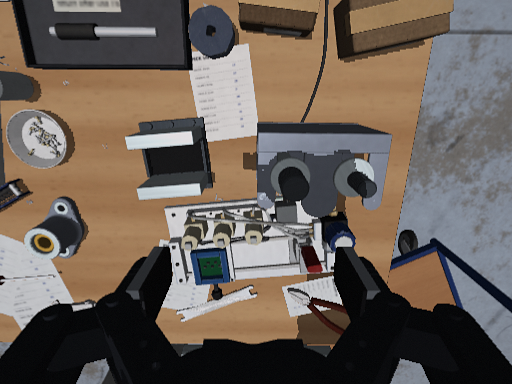

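The wrist view shows everything: housing (45,240), block (170,160), thick drift (292,180) and thin drift (357,178). I'll refine the fits from this cloud.

```bash
cat > m4.py <<'E'
from h import *
P=np.load('wrist_P.npy').reshape(-1,3); P=P[np.isfinite(P[:,2])]
f32=lambda s:s[:,:2].astype(np.float32)
def sel(cx,cy,r,z0,z1): return P[(np.hypot(P[:,0]-cx,P[:,1]-cy)<r)&(P[:,2]>z0)&(P[:,2]<z1)]
q=sel(445,336,40,56,68); print('hub',len(q),np.median(q[:,2]),cv2.minEnclosingCircle(f32(q)))
Q=P[(abs(P[:,0]-572)<55)&(abs(P[:,1]-130)<60)&(abs(P[:,2]-75)<5)]
cs=[]
for s in (Q[Q[:,0]>575],Q[Q[:,0]<560]): r=cv2.minAreaRect(f32(s)); cs.append(np.array(r[0])); print(len(s),np.median(s[:,2]),r)
d=cs[0]-cs[1]; print('block',(cs[0]+cs[1])/2,np.linalg.norm(d),np.degrees(np.arctan2(d[1],d[0])))
for cx,cy in((571,-32),(571,-108)):
    h=sel(cx,cy,25,164,178); g=sel(cx,cy,32,123,131)
    print('head',len(h),np.median(h[:,2]),cv2.minEnclosingCircle(f32(h)),'collar',len(g),np.median(g[:,2]),cv2.minEnclosingCircle(f32(g)))
E
python3 m4.py
```

```text
hub 787 61.17006245718591 ((443.3570556640625, 338.3379211425781), 28.53285789489746)
946 74.76770743169101 ((605.8621215820312, 135.78793334960938), (18.162109375, 90.45462799072266), 5.2779974937438965)
816 74.86243862798186 ((534.0255126953125, 129.34658813476562), (19.10213851928711, 90.25884246826172), 5.315405368804932)
block [569.94381714 132.56726074] 72.12481753543776 5.123815653815845
head 619 169.67003479697618 ((570.7189331054688, -32.75300216674805), 15.33150577545166) collar 555 126.78127891895468 ((571.3020629882812, -33.187408447265625), 24.084115982055664)
head 296 169.36501339871148 ((570.63525390625, -108.89828491210938), 10.385786056518555) collar 847 126.73856681300191 ((570.856689453125, -108.99980926513672), 24.191043853759766)
```

Emit:
{"name": "apply_moves", "arguments": {"plan": [[0, 0, 0, -1.76, -4.09, 0, 8.54], [0, 0, 0, -1.76, -4.09, 0, 8.54], [0, 0, 0, -1.76, -4.09, 0, 8.54], [0, 0, 0, -1.76, -4.09, 0, 8.54], [0, 0, 0, -1.76, -4.09, 0, 8.54]]}}

```text
time_s: 2.45
ee_pos: [498.2, 197.9, 311.3]
tool_rot: [3.14, -0.003, -0.001]
contact_force: [0.9, 0.1, -0.6]
gripper_width: 1.0
grasp_force: 0.0
```

Emit:
{"name": "apply_moves", "arguments": {"plan": [[0, 0, 0, -1.76, -4.09, 0, 8.54], [0, 0, 0, -1.76, -4.09, 0, 8.54], [0, 0, 0, -1.76, -4.09, 0, 8.54], [0, 0, -0.0873, 0, 0, 4, 8.54], [0, 0, -0.0873, 0, 0, 4, 8.54]]}}

```text
time_s: 2.87
ee_pos: [449.6, 316.7, 232.6]
tool_rot: [-3.123, -0.29, -0.008]
contact_force: [0.7, -0.8, -0.7]
gripper_width: 1.002
grasp_force: 0.0
```

Emit:
{"name": "apply_moves", "arguments": {"plan": [[0, 0, -0.0873, 0, 0, 4, 8.54], [0, 0, -0.0873, 0, 0, 4, 8.54], [0, 0, 0, 0, 0, 0, 8.54], [0, 0, 0, 0, 0, 0, 8.54]]}}

```text
time_s: 3.2
ee_pos: [449.3, 310.6, 150.3]
tool_rot: [3.091, 0.541, -0.007]
contact_force: [0.0, 0.1, 0.9]
gripper_width: 0.999
grasp_force: 0.0
```

```bash
cat > go.py <<'E'
from h import *
import sys
# usage: go.py x y yawdeg -> shift in tool axes (cm) for current attitude, rz
def rel(x,y,yaw=None,z=None):
    s=env.state(); Rm=R.from_rotvec(s['tool_rot']).as_matrix(); p=s['ee_pos']
    d=np.array([x-p[0],y-p[1],0 if z is None else z-p[2]])
    cy=np.degrees(np.arctan2(Rm[1,0],Rm[0,0]))
    print('pos',p.round(1),'yaw %.2f'%cy,'tiltz',Rm[:,2].round(4),'j7 %.2f'%s['joints'][6])
    print('shift cm',(Rm.T@d/10).round(3), 'rz', None if yaw is None else round(-np.radians(yaw-cy),4),'F',s['contact_force'].round(1),'w %.3f g %.1f'%(s['gripper_width'],s['grasp_force']))
if __name__=='__main__':
    rel(*map(float,sys.argv[1:]))
E
python3 go.py 444 338 20; python3 w.py w2; python3 m4.py | head -1
```

```text
pos [449.3 310.6 150.3] yaw 19.84 tiltz [-0.0039 -0.0039 -1.    ] j7 -2.15
shift cm [ 0.427 -2.757 -0.009] rz -0.0027 F [0.  0.1 0.9] w 0.999 g 0.0
[449.34615393 310.62168897 150.29551676] [ 3.09148178  0.54079243 -0.0071033 ] [-0.56579666  0.70695446 -0.20575157  1.87630514  0.24217159  0.58799139
 -2.15106295]
hub 2576 61.394479136804854 ((442.0948181152344, 338.01312255859375), 28.227252960205078)
  return _methods._mean(a, axis=axis, dtype=dtype,
  ret = ret.dtype.type(ret / rcount)
```

Emit:
{"name": "apply_moves", "arguments": {"plan": [[0, 0, 0, 0.29, -2.81, 2, 8.54], [0, 0, 0, 0, 0, 4.1, 8.54], [0, 0, 0, 0, 0, 4.1, 8.54], [0, 0, 0, 0, 0, 2, 8.54], [0, 0, 0, 0, 0, 0, 8.54]]}}

```text
time_s: 3.67
ee_pos: [443.3, 339.8, 28.6]
tool_rot: [3.092, 0.544, -0.002]
contact_force: [-0.4, -0.4, 0.8]
gripper_width: 0.999
grasp_force: 0.0
```

```bash
python3 go.py 442.5 338 20 28
python3 - <<'E'
from h import *
P=np.load('wrist_P.npy'); Q=P[(np.hypot(P[...,0]-442,P[...,1]-338)<62)&(abs(P[...,2]-12)<3.5)]
r=cv2.minAreaRect(Q[:,:2].astype(np.float32)); print(len(Q),r)
d=Q[:,:2]-[442.2,338]; far=d[np.hypot(*d.T)>40]; u,s,vt=np.linalg.svd(far,full_matrices=False); print(np.degrees(np.arctan2(vt[0,1],vt[0,0])),far[far[:,0]>0].mean(0),far[far[:,0]<0].mean(0))
E
```

```text
pos [443.3 339.8  28.6] yaw 19.96 tiltz [-9.0e-04 -1.9e-03 -1.0e+00] j7 -2.24
shift cm [-0.142  0.144  0.056] rz -0.0008 F [-0.4 -0.4  0.8] w 0.999 g 0.0
1481 ((442.7337951660156, 338.8389892578125), (64.24026489257812, 109.69742584228516), 59.10190200805664)
170.0077256434925 [46.45090254 -7.90481578] [-51.89371232  10.35686576]
```

Emit:
{"name": "apply_moves", "arguments": {"plan": [[0, 0, 0, -0.14, 0.14, 0, 8.54], [0, 0, 0, 0, 0, 0, 5], [0, 0, 0, 0, 0, 0, 5], [0, 0, 0, 0, 0, 0, 5], [0, 0, 0, 0, 0, 0, 5]], "squeeze": 60}}

```text
time_s: 4.08
ee_pos: [444.5, 338.6, 32.2]
tool_rot: [-3.093, -0.545, -0.006]
contact_force: [-0.3, -2.8, 11.7]
gripper_width: 0.645
grasp_force: 63.2
```

Emit:
{"name": "apply_moves", "arguments": {"plan": [[0, 0, 0, 0, 0, 0, 5], [0, 0, 0, 0, 0, 0, 5], [0, 0, 0, 0, 0, -1, 5], [0, 0, 0, 0, 0, -4, 5], [0, 0, 0, 0, 0, 0, 5]]}}

```text
time_s: 4.5
ee_pos: [444.9, 340.3, 84.6]
tool_rot: [-3.09, -0.545, -0.01]
contact_force: [1.5, 1.1, -4.8]
gripper_width: 0.645
grasp_force: 69.1
```

```bash
python3 go.py 570.5 132 35.8 170
```

```text
pos [444.9 340.3  84.6] yaw 20.02 tiltz [ 0.0057  0.0052 -1.    ] j7 -2.22
shift cm [ 4.734 23.85  -8.577] rz -0.2755 F [ 1.5  1.1 -4.8] w 0.645 g 69.1
```

Emit:
{"name": "apply_moves", "arguments": {"plan": [[0, 0, 0, 0, 0, -4.15, 5], [0, 0, 0, 0, 0, -4.15, 5], [0, 0, 0, 0.79, 3.97, 0, 5], [0, 0, 0, 0.79, 3.97, 0, 5], [0, 0, 0, 0.79, 3.97, 0, 5]]}}

```text
time_s: 4.92
ee_pos: [506.0, 233.8, 163.4]
tool_rot: [-3.093, -0.551, -0.001]
contact_force: [0.8, -0.3, -6.5]
gripper_width: 0.64
grasp_force: 69.5
```

Emit:
{"name": "apply_moves", "arguments": {"plan": [[0, 0, 0, 0.79, 3.97, 0, 5], [0, 0, 0, 0.79, 3.97, 0, 5], [0, 0, 0, 0.79, 3.97, 0, 5], [0, 0, -0.09, 0, 0, 0, 5], [0, 0, -0.09, 0, 0, 0, 5]]}}

```text
time_s: 5.33
ee_pos: [569.9, 125.3, 161.9]
tool_rot: [3.03, 0.816, -0.002]
contact_force: [-1.1, 2.0, -6.8]
gripper_width: 0.644
grasp_force: 69.5
```

Emit:
{"name": "apply_moves", "arguments": {"plan": [[0, 0, -0.095, 0, 0, 0, 5], [0, 0, 0, 0, 0, 0, 5], [0, 0, 0, 0, 0, 0, 5]]}}

```text
time_s: 5.58
ee_pos: [568.2, 130.6, 162.1]
tool_rot: [-2.991, -0.962, 0.002]
contact_force: [0.1, 0.2, -6.0]
gripper_width: 0.643
grasp_force: 69.5
```

```bash
python3 go.py 570.5 132 35.8 110; python3 w.py w3
python3 - <<'E'
from h import *
P=np.load('wrist_P.npy')
Q=P[(np.hypot(P[...,0]-570,P[...,1]-132)<75)]
print(np.histogram(Q[:,2],bins=np.arange(60,220,6)))
c=env.camera('top'); 
cv2.imwrite('pics/w3b.png',np.hstack([cv2.resize(cv2.imread('pics/w3.png'),(480,360)),cv2.resize(c['image'][130:220,250:340,::-1],(320,360),interpolation=cv2.INTER_CUBIC)]))
E
```

```text
pos [568.2 130.6 162.1] yaw 35.65 tiltz [-1.2e-03 -2.0e-04 -1.0e+00] j7 -1.59
shift cm [0.277 0.019 5.212] rz -0.0026 F [ 0.1  0.2 -6. ] w 0.643 g 69.5
[568.20176249 130.55624153 162.11954224] [-2.99060599e+00 -9.61693346e-01  1.95085906e-03] [-0.10423472  0.73880052 -0.34673138  1.75634851  0.35818035  0.71038194
 -1.59060459]
(array([  99,  108, 1754,    0,    0,    0,    0,    0,    0,    0,    0,
         89,  237, 3309,  548,  313,  414,  542,  789, 1065, 1918, 7203,
       1604,  864,  535, 1516]), array([ 60,  66,  72,  78,  84,  90,  96, 102, 108, 114, 120, 126, 132,
       138, 144, 150, 156, 162, 168, 174, 180, 186, 192, 198, 204, 210,
       216]))
```

View pics/w3b.png

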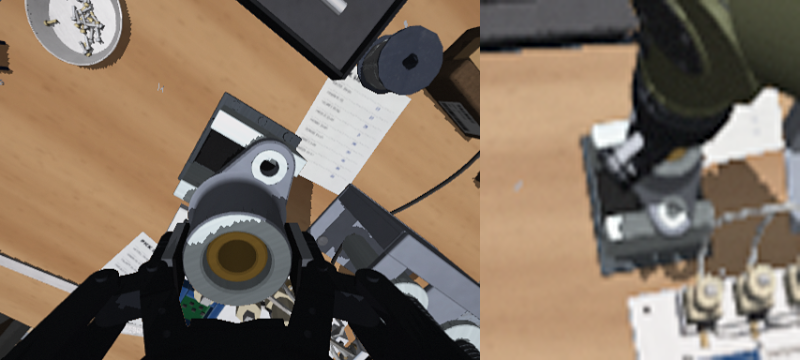

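The wrist view shows the housing held upright, with the far bolt hole visible. I'll measure the held offset.

```bash
cat > m5.py <<'E'
from h import *
import sys
zb=float(sys.argv[1]); cx,cy=map(float,sys.argv[2:4])  # approx underside z
P=np.load('wrist_P.npy'); c=dict(np.load('wrist.npz'))
r=np.hypot(P[...,0]-cx,P[...,1]-cy)
H=P[(r<31)&(abs(P[...,2]-zb-62)<4)]; print('hub z',np.median(H[:,2]),len(H),cv2.minEnclosingCircle(H[:,:2].astype(np.float32)))
g=P[(r<22)&(abs(P[...,2]-zb-57)<2.5)]; print('bush top',len(g),np.median(g[:,2]) if len(g) else 0, cv2.minEnclosingCircle(g[:,:2].astype(np.float32)) if len(g) else 0)
F=P[(r<62)&(r>36)&(abs(P[...,2]-zb-12)<4)]; print('flange z',np.median(F[:,2]),len(F))
d=F[:,:2]-[cx,cy]; f=d[np.hypot(*d.T)>40]; m=f.mean(0); print('flange dir',np.degrees(np.arctan2(m[1],m[0])))
Q=P[(abs(P[...,0]-570)<55)&(abs(P[...,1]-130)<60)&(abs(P[...,2]-75)<4)]
for s in (Q[Q[:,0]>575],Q[Q[:,0]<560]):
  if len(s)>30: print('rail',len(s),cv2.minAreaRect(s[:,:2].astype(np.float32)),np.median(s[:,2]))
E
python3 m5.py 129 568.2 130.6
```

```text
hub z 191.31200946441493 6844 ((568.2385864257812, 130.64791870117188), 30.95865821838379)
bush top 2256 186.3256810920961 ((564.6337890625, 129.8749237060547), 17.666248321533203)
flange z 141.39568124685167 1559
flange dir 7.543558885642447
rail 1380 ((606.06982421875, 135.60641479492188), (18.050559997558594, 89.66873168945312), 5.153005123138428) 74.69966264227747
rail 391 ((531.5183715820312, 165.31515502929688), (18.014690399169922, 17.094646453857422), 3.758683681488037) 74.7874322007442
```

```bash
cat > hole.py <<'E'
from h import *
P=np.load('wrist_P.npy'); c=dict(np.load('wrist.npz'))
def at(u,v,z):
    # intersect pixel ray with plane z, using cloud of unit depth
    d=dict(c); d['z_map']=np.full((384,512),100.); A=cloud(d,c['ee'],c['rot'])[v,u]; d['z_map']=np.full((384,512),500.); B=cloud(d,c['ee'],c['rot'])[v,u]
    return A+(B-A)*(z-A[2])/(B[2]-A[2])
if __name__=='__main__':
    im=c['image'][140:215,240:330,::-1]; cv2.imwrite('pics/hole.png',cv2.resize(im,None,fx=6,fy=6,interpolation=cv2.INTER_CUBIC))
    h=at(287,178,141.3); print(h, np.degrees(np.arctan2(h[1]-129.9,h[0]-564.6)),np.hypot(h[1]-129.9,h[0]-564.6))
E
python3 hole.py
```

```text
[606.5337844  134.74652589 141.3       ] 6.592748108217423 42.21292559156282
```

View pics/hole.png

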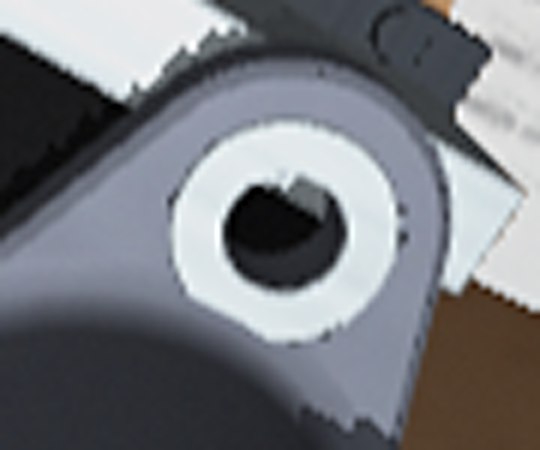

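The hole centre is at crop (286,235), which puts the flange direction about 1° over the block's. I'll shift and lower.

Emit:
{"name": "apply_moves", "arguments": {"plan": [[0, 0, 0.015, 0.59, 0.1, 0, 5], [0, 0, 0, 0, 0, 2.5, 5], [0, 0, 0, 0, 0, 2.4, 5], [0, 0, 0, 0, 0, 0, 5], [0, 0, 0, 0, 0, 0, 5]]}}

```text
time_s: 6.1
ee_pos: [573.3, 133.5, 112.4]
tool_rot: [2.996, 0.943, -0.005]
contact_force: [1.0, -0.0, -6.7]
gripper_width: 0.645
grasp_force: 69.2
```

```bash
python3 w.py w4; python3 m5.py 79.5 570 132.6
```

```text
[573.34700808 133.48720611 112.41648318] [ 2.99630121  0.94262492 -0.0051733 ] [-0.131329    0.81534236 -0.30769373  1.77046067  0.3900826   0.61964309
 -1.63080696]
hub z 141.62805287921452 6652 ((571.3690185546875, 133.5409698486328), 30.351598739624023)
bush top 2264 136.66106101468188 ((569.7223510742188, 132.82931518554688), 17.646873474121094)
flange z 91.64892314934535 1907
flange dir 7.6544688178761024
rail 2063 ((607.8455200195312, 136.16026306152344), (37.56505584716797, 90.63977813720703), 16.93724250793457) 74.70730393296043
rail 442 ((531.6611938476562, 165.02215576171875), (18.686792373657227, 17.806381225585938), 4.750611305236816) 74.70261724030917
```

Emit:
{"name": "apply_moves", "arguments": {"plan": [[0, 0, 0, 0, 0, 0.35, 5], [0, 0, 0, 0, 0, 0.2, 5], [0, 0, 0, 0, 0, 0, 5], [0, 0, 0, 0, 0, 0, 6.5], [0, 0, 0, 0, 0, 0, 8.54]]}}

```text
time_s: 6.57
ee_pos: [575.5, 134.1, 109.1]
tool_rot: [-2.997, -0.943, -0.005]
contact_force: [0.2, 0.1, -0.1]
gripper_width: 0.886
grasp_force: 0.0
```

Emit:
{"name": "apply_moves", "arguments": {"plan": [[0, 0, 0, 0, 0, 0, 8.54], [0, 0, 0, 0, 0, 0, 8.54], [0, 0, 0, 0, 0, -3, 8.54], [0, 0, 0, 0, 0, -4, 8.54], [0, 0, 0, 0, 0, -4, 8.54]]}}

```text
time_s: 6.98
ee_pos: [573.5, 133.5, 218.7]
tool_rot: [-2.996, -0.944, 0.003]
contact_force: [1.1, 0.1, 0.2]
gripper_width: 1.002
grasp_force: 0.0
```

Emit:
{"name": "apply_moves", "arguments": {"plan": [[0, 0, 0, 0, 0, -4, 8.54], [0, 0, 0, 0, 0, 0, 8.54], [0, 0, 0, 0, 0, 0, 8.54]]}}

```text
time_s: 7.23
ee_pos: [576.0, 134.4, 260.9]
tool_rot: [2.997, 0.943, 0.011]
contact_force: [-0.1, -0.0, -1.0]
gripper_width: 1.001
grasp_force: 0.0
```

```bash
python3 w.py w5; python3 m5.py 74.8 570 132.6; python3 go.py 571 -33 5.15 240
```

```text
[576.01911743 134.37085468 260.94767902] [2.99658051 0.94293479 0.01090948] [-0.07729784  0.62424063 -0.39665331  1.63537723  0.2860136   0.93265794
 -1.53780662]
hub z 136.611386716226 1538 ((571.441162109375, 133.6741485595703), 28.208541870117188)
bush top 540 131.51596861745352 ((570.4329833984375, 132.8670196533203), 17.3270263671875)
flange z 86.92613307768306 831
flange dir 14.189881210494502
rail 723 ((609.1800537109375, 135.93736267089844), (31.539493560791016, 89.94010162353516), 9.924643516540527) 74.74658081251101
rail 388 ((534.2239379882812, 129.10939025878906), (18.207582473754883, 89.64820861816406), 4.6673583984375) 74.83314044227187
pos [574.6 133.6 258.8] yaw 34.94 tiltz [ 2.3e-03  2.0e-04 -1.0e+00] j7 -1.54
shift cm [-9.845 13.447  1.874] rz 0.52 F [-1.  -0.4 -0.4] w 1.001 g 0.0
```

View pics/w5.png

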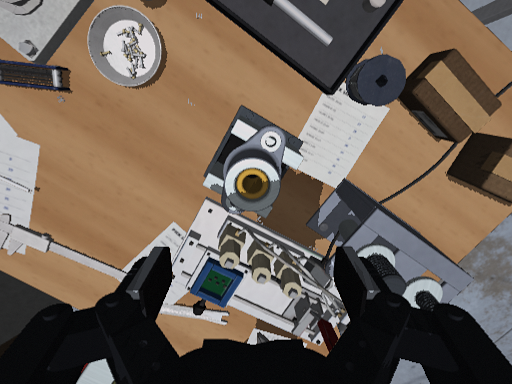

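The housing sits upright on the rails, hub at (252,183), with the flange over both rails. Next I'll turn and move over the thick drift.

Emit:
{"name": "apply_moves", "arguments": {"plan": [[0, 0, 0.122, 0, 0, 0, 6], [0, 0, 0.122, 0, 0, 0, 6], [0, 0, 0.122, 0, 0, 0, 6], [0, 0, 0.122, 0, 0, 0, 6], [0, 0, 0.122, 0, 0, 0, 6]]}}

```text
time_s: 7.7
ee_pos: [573.2, 133.1, 255.9]
tool_rot: [3.14, -0.009, -0.005]
contact_force: [-0.1, -0.1, -0.0]
gripper_width: 0.701
grasp_force: 0.0
```

Emit:
{"name": "apply_moves", "arguments": {"plan": [[0, 0, 0, -0.07, 4.15, 0, 6], [0, 0, 0, -0.07, 4.15, 0, 6], [0, 0, 0, -0.07, 4.15, 0, 6], [0, 0, 0, -0.07, 4.15, 0, 6], [0, 0, 0, 0, 0, 0, 6]]}}

```text
time_s: 8.12
ee_pos: [569.4, -45.5, 255.7]
tool_rot: [3.132, -0.024, -0.008]
contact_force: [-0.7, -1.9, 0.0]
gripper_width: 0.7
grasp_force: 0.0
```

Emit:
{"name": "apply_moves", "arguments": {"plan": [[0, 0, 0, 0, 0, 0, 6]]}}

```text
time_s: 8.2
ee_pos: [570.1, -36.7, 256.0]
tool_rot: [3.139, -0.011, -0.006]
contact_force: [-0.8, 0.1, -0.4]
gripper_width: 0.7
grasp_force: 0.0
```

```bash
python3 w.py w6; python3 m4.py|tail -2;  python3 go.py 571 -33 0 205
```

```text
[570.09142197 -36.68211558 255.9937954 ] [ 3.13936921 -0.01106579 -0.00596741] [ 0.12011057  0.59138167 -0.23033301  1.69710854  0.16888283  0.87647136
 -1.75918503]
head 935 169.67312790214203 ((571.3447265625, -33.14297103881836), 15.125927925109863) collar 789 126.73672488630902 ((571.040283203125, -33.052703857421875), 24.156597137451172)
head 440 169.49392026386212 ((570.9864501953125, -108.9117431640625), 10.265945434570312) collar 1202 126.74100907865869 ((570.8492431640625, -109.13980102539062), 24.27100372314453)
pos [570.5 -33.4 256.3] yaw -0.14 tiltz [-0.003  0.    -1.   ] j7 -1.76
shift cm [ 0.069 -0.038  5.13 ] rz -0.0024 F [0.8 1.7 0.6] w 0.700 g 0.0
  return _methods._mean(a, axis=axis, dtype=dtype,
  ret = ret.dtype.type(ret / rcount)
```

Emit:
{"name": "apply_moves", "arguments": {"plan": [[0, 0, 0, 0.06, -0.03, 3, 6], [0, 0, 0, 0, 0, 4, 6], [0, 0, 0, 0, 0, 4, 6], [0, 0, 0, 0, 0, 1, 6], [0, 0, 0, 0, 0, 0, 6]]}}

```text
time_s: 8.67
ee_pos: [569.3, -30.1, 134.6]
tool_rot: [-3.141, -0.005, 0.013]
contact_force: [0.2, -0.9, 0.2]
gripper_width: 0.704
grasp_force: 0.0
```

Emit:
{"name": "apply_moves", "arguments": {"plan": [[0, 0, 0, 0, 0, 0, 2.5], [0, 0, 0, 0, 0, 0, 2.5], [0, 0, 0, 0, 0, 0, 2.5], [0, 0, 0, 0, 0, 0, 2.5], [0, 0, 0, 0, 0, 0, 2.5]], "squeeze": 110}}

```text
time_s: 9.08
ee_pos: [573.9, -32.0, 140.5]
tool_rot: [3.141, -0.0, 0.008]
contact_force: [-0.3, -0.3, 6.6]
gripper_width: 0.319
grasp_force: 107.9
```

```bash
for i in 1 2 3; do python3 go.py 571 -33 0 280; done
```

```text
pos [573.9 -32.  140.5] yaw -0.01 tiltz [ 5.1e-03 -1.0e-04 -1.0e+00] j7 -1.81
shift cm [ -0.221   0.099 -13.95 ] rz -0.0001 F [-0.3 -0.3  6.6] w 0.319 g 107.9
pos [573.9 -32.  140.5] yaw -0.01 tiltz [ 5.1e-03 -1.0e-04 -1.0e+00] j7 -1.81
shift cm [ -0.221   0.099 -13.95 ] rz -0.0001 F [-0.3 -0.3  6.6] w 0.319 g 107.9
pos [573.9 -32.  140.5] yaw -0.01 tiltz [ 5.1e-03 -1.0e-04 -1.0e+00] j7 -1.81
shift cm [ -0.221   0.099 -13.95 ] rz -0.0001 F [-0.3 -0.3  6.6] w 0.319 g 107.9
```

Emit:
{"name": "apply_moves", "arguments": {"plan": [[0, 0, 0, 0, 0, -2, 2.5], [0, 0, 0, 0, 0, -4, 2.5], [0, 0, 0, 0, 0, -4, 2.5], [0, 0, 0, 0, 0, -4, 2.5], [0, 0, 0, 0, 0, -2, 2.5]]}}

```text
time_s: 9.5
ee_pos: [574.1, -31.8, 304.0]
tool_rot: [-3.141, 0.0, -0.014]
contact_force: [1.4, 0.5, -3.4]
gripper_width: 0.322
grasp_force: 108.8
```

Emit:
{"name": "apply_moves", "arguments": {"plan": [[0, 0, 0, 0, 0, 0, 2.5], [0, 0, 0, 0, 0, 0, 2.5]]}}

```text
time_s: 9.67
ee_pos: [572.4, -32.1, 299.4]
tool_rot: [3.141, -0.0, 0.005]
contact_force: [-0.5, -0.3, -3.8]
gripper_width: 0.327
grasp_force: 108.8
```

```bash
cat > d.py <<'E'
from h import *
import sys
# drift axis from scene+top+wrist: points close to the TCP axis, below it
s=env.state(); t=s['ee_pos']; print('tcp',t.round(1),s['tool_rot'].round(4),'F',s['contact_force'].round(1),s['gripper_width'].round(3))
for n in ('wrist','scene','top'):
    c=snap(n); P=cloud(c,t,s['tool_rot'])
    if n=='scene': cv2.imwrite('pics/sc.png',c['image'][:,:,::-1])
    if n=='wrist': np.save('wrist_P.npy',P)
    r=np.hypot(P[...,0]-t[0],P[...,1]-t[1]); m=(r<35)&(P[...,2]<t[2]-2)&(P[...,2]>t[2]-135)
    Q=P[m]; print(n,len(Q))
    if len(Q)<20: continue
    z=Q[:,2]-t[2]
    for a in range(-130,0,10):
        k=Q[(z>=a)&(z<a+10)]
        if len(k)>8: print(a,len(k),np.median(k,0).round(1),np.ptp(k[:,0]).round(1),np.ptp(k[:,1]).round(1))
E
python3 d.py; python3 go.py 571 133 5 280
```

```text
pos [572.4 -32.1 299.4] yaw -0.01 tiltz [ 3.3e-03 -2.0e-04 -1.0e+00] j7 -1.75
shift cm [ -0.145 -16.508   1.941] rz -0.0875 F [-0.5 -0.3 -3.8] w 0.327 g 108.8Traceback (most recent call last):
  File "d.py", line 4, in <module>
    s=env.state(); t=s['ee_pos']; print('tcp',t.round(1),s['tool_rot'].round(4),'F',s['contact_force'].round(1),s['gripper_width'].round(3))
                                                                                                                ^^^^^^^^^^^^^^^^^^^^^^^^
AttributeError: 'float' object has no attribute 'round'
```

Emit:
{"name": "apply_moves", "arguments": {"plan": [[0, 0, 0, -0.03, -4.12, 0, 2.5], [0, 0, 0, -0.03, -4.12, 0, 2.5], [0, 0, 0, -0.03, -4.12, 0, 2.5], [0, 0, 0, -0.03, -4.12, 0, 2.5], [0, 0, 0, 0, 0, 0, 2.5]]}}

```text
time_s: 10.08
ee_pos: [567.6, 146.3, 296.0]
tool_rot: [-3.131, -0.024, 0.006]
contact_force: [0.2, 2.7, -3.5]
gripper_width: 0.318
grasp_force: 109.5
```

Emit:
{"name": "apply_moves", "arguments": {"plan": [[0, 0, 0, 0, 0, 0, 2.5], [0, 0, 0, 0, 0, 0, 2.5], [0, 0, 0, 0, 0, 0, 2.5]]}}

```text
time_s: 10.33
ee_pos: [570.2, 130.6, 296.4]
tool_rot: [3.139, -0.003, -0.004]
contact_force: [0.2, -0.1, -3.6]
gripper_width: 0.32
grasp_force: 109.5
```

```bash
sed -i "s/,s\['gripper_width'\].round(3)//" d.py; python3 d.py; python3 -c "
import cv2,numpy as np
a=cv2.imread('pics/sc.png')[80:230,220:400]
b=np.load('wrist.npz')['image'][:,:,::-1]
cv2.imwrite('pics/sc1.png',np.hstack([cv2.resize(a,(480,400),interpolation=cv2.INTER_CUBIC),cv2.resize(b[120:384,156:356],(303,400))]))"
```

```text
tcp [570.2 130.6 296.4] [ 3.1392 -0.0034 -0.0042] F [ 0.2 -0.1 -3.6]
wrist 2571
-110 63 [578.9 130.3 192.3] 11.8 26.3
-100 91 [578.9 131.2 201.8] 9.3 25.4
-90 101 [579.2 131.2 211.6] 10.4 25.8
-80 112 [579.  130.4 221.4] 9.7 25.3
-70 126 [579.2 131.2 231.7] 10.3 25.2
-60 104 [580.1 131.2 240.7] 5.8 21.1
-30 15 [588.2 129.4 276.1] 13.4 42.9
-20 1704 [582.3 131.2 282.4] 25.2 47.3
-10 252 [581.  130.9 290.9] 11.6 28.7
scene 317
-110 17 [562.3 138.8 191.5] 17.7 24.5
-100 25 [559.8 138.7 200.7] 18.8 24.3
-90 30 [561.2 136.6 211.1] 25.9 24.8
-80 23 [560.8 139.3 220.6] 17.3 23.0
-70 30 [561.8 137.3 231.3] 23.1 22.7
-60 26 [562.5 138.1 242.1] 21.8 22.6
-50 27 [562.2 137.7 251.7] 21.1 21.7
-40 23 [560.2 137.5 262.9] 18.4 24.2
-30 15 [560.4 136.5 269.4] 10.5 19.8
-20 73 [559.8 140.6 282.8] 47.2 48.5
-10 20 [560.9 138.5 289.7] 27.5 25.1
top 142
-90 14 [560.8 136.1 213.3] 12.5 24.4
-80 10 [559.6 134.5 221.7] 17.8 17.7
-70 10 [560.  136.4 232. ] 9.3 18.4
-20 76 [554.4 129.6 282.4] 24.5 45.7
-10 13 [555.3 135.3 289.3] 13.9 30.5
```

View pics/sc1.png

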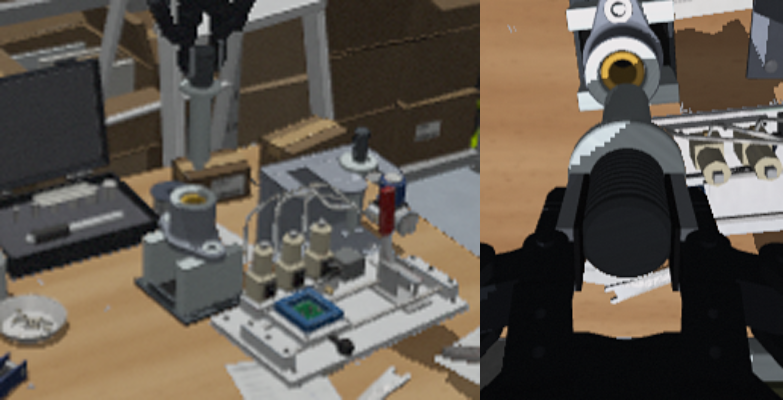

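The scene crop shows the drift hanging straight in the gripper, above and near the housing bore. I'll fit its axis and the bore centre from the wrist cloud.

```bash
cat > ax.py <<'E'
from h import *
from scipy.optimize import least_squares
P=np.load('wrist_P.npy'); c=dict(np.load('wrist.npz')); t=c['ee']
r=np.hypot(P[...,0]-t[0],P[...,1]-t[1]); z=P[...,2]-t[2]
C=P[(r<35)&(z>-22)&(z<-8)]; zc=np.median(C[(C[:,0]>t[0]+14)][:,2]); print('collar top z',zc)
Q=P[(r<24)&(z>-118)&(z<zc-t[2]-10)]
def f(p,Q,R_): 
    k=Q[:,2]-(zc-50); return np.hypot(Q[:,0]-p[0]-p[2]*k,Q[:,1]-p[1]-p[3]*k)-R_
s=least_squares(f,[t[0],t[1],0,0],args=(Q,13.5),loss='soft_l1')
p=s.x; print(len(Q),'rms',np.sqrt((s.fun**2).mean())); print('axis mid',p[:2],'tilt',p[2:],'tip z',zc-107,'tip xy',p[:2]+p[2:]*(-57))
print('axis rel TCP at tip', (p[:2]+p[2:]*-57-t[:2]))
B=P[(np.hypot(P[...,0]-571,P[...,1]-133)<32)&(abs(P[...,2]-136.8)<2)]
# hub top annulus: outer R 28, inner 17.5
if len(B): 
    h=cv2.convexHull(B[:,:2].astype(np.float32))[:,0]; print('hub',len(B),cv2.minEnclosingCircle(h))
    g=least_squares(lambda q:np.hypot(h[:,0]-q[0],h[:,1]-q[1])-28,[571,133],loss='soft_l1'); print('hub fit',g.x,abs(g.fun).max())
G=P[(np.hypot(P[...,0]-571,P[...,1]-133)<20)&(abs(P[...,2]-131.8)<2)]
if len(G): print('bush',len(G),cv2.minEnclosingCircle(G[:,:2].astype(np.float32)))
E
python3 ax.py
```

```text
collar top z 282.16157516804554
600 rms 0.16806200075809163
axis mid [567.11045728 130.90851149] tilt [0.00929635 0.00106045] tip z 175.16157516804554 tip xy [566.58056509 130.84806589]
axis rel TCP at tip [-3.65424377  0.26127578]
hub 941 ((571.521484375, 133.88314819335938), 28.002521514892578)
hub fit [571.36425577 133.87221668] 0.7934973405551062
bush 319 ((570.9409790039062, 133.80508422851562), 17.55508804321289)
```

Emit:
{"name": "apply_moves", "arguments": {"plan": [[0, 0, 0, 0.46, -0.3, 0, 2.5], [0, 0, 0, 0, 0, 1.5, 2.5], [0, 0, 0, 0, 0, 1.7, 2.5], [0, 0, 0, 0, 0, 0, 2.5], [0, 0, 0, 0, 0, 0, 2.5]]}}

```text
time_s: 10.9
ee_pos: [575.2, 135.3, 265.2]
tool_rot: [3.141, -0.001, -0.003]
contact_force: [0.8, 0.2, -2.6]
gripper_width: 0.319
grasp_force: 109.7
```

```bash
python3 d.py|head -1; python3 ax.py
```

```text
tcp [575.2 135.3 265.2] [ 3.1409e+00 -8.0000e-04 -3.1000e-03] F [ 0.8  0.2 -2.6]
collar top z 251.01513795900138
596 rms 0.19078930441164357
axis mid [572.08859258 135.74281559] tilt [0.00974093 0.00060406] tip z 144.01513795900138 tip xy [571.53335985 135.70838408]
axis rel TCP at tip [-3.61868001  0.42372345]
hub 1088 ((571.6615600585938, 133.83984375), 27.979949951171875)
hub fit [571.49811992 133.8591073 ] 1.0849260033672437
bush 268 ((570.0548706054688, 134.09864807128906), 17.38443374633789)
```

Emit:
{"name": "apply_moves", "arguments": {"plan": [[0, 0, 0, 0, 0.16, 0, 2.5], [0, 0, 0, 0, 0, 0.6, 2.5], [0, 0, 0, 0, 0, 0.8, 2.5], [0, 0, 0, 0, 0, 0.6, 2.5], [0, 0, 0, 0, 0, 0, 2.5]]}}

```text
time_s: 11.47
ee_pos: [574.2, 133.7, 243.9]
tool_rot: [3.14, 0.0, -0.006]
contact_force: [-0.4, -0.6, -4.1]
gripper_width: 0.317
grasp_force: 109.7
```

```bash
python3 d.py|head -1; python3 ax.py
```

```text
tcp [574.2 133.7 243.9] [ 3.1404e+00  2.0000e-04 -5.5000e-03] F [-0.4 -0.6 -4.1]
collar top z 229.57663680345138
1673 rms 5.146875537755164
axis mid [570.94422115 134.06357627] tilt [-0.10272418  0.01154617] tip z 122.57663680345138 tip xy [576.79949922 133.40544462]
axis rel TCP at tip [ 2.58040584 -0.26665217]
hub 1218 ((571.7237548828125, 133.88949584960938), 28.001911163330078)
hub fit [571.5328335  133.93105571] 0.6746527258176691
bush 235 ((570.1346435546875, 134.00732421875), 17.408071517944336)
```

The pilot is inside the bush bore with no lateral force. I'll press now.

Emit:
{"name": "apply_moves", "arguments": {"plan": [[0, 0, 0, 0, 0, 0.5, 2.5], [0, 0, 0, 0, 0, 0.5, 2.5], [0, 0, 0, 0, 0, 0.5, 2.5], [0, 0, 0, 0, 0, 0, 2.5]]}}

```text
time_s: 11.95
ee_pos: [577.0, 134.7, 232.4]
tool_rot: [-3.14, 0.0, -0.006]
contact_force: [-0.4, 0.3, 5.0]
gripper_width: 0.32
grasp_force: 111.1
```

Emit:
{"name": "apply_moves", "arguments": {"plan": [[0, 0, 0, 0, 0, 0.6, 2.5], [0, 0, 0, 0, 0, 0.6, 2.5], [0, 0, 0, 0, 0, 0.6, 2.5], [0, 0, 0, 0, 0, 0, 2.5]]}}

```text
time_s: 12.28
ee_pos: [576.9, 134.7, 214.4]
tool_rot: [-3.14, 0.0, -0.006]
contact_force: [1.0, -0.8, 5.0]
gripper_width: 0.321
grasp_force: 111.2
```

```bash
python3 d.py|head -1; python3 ax.py | grep -v axis
```

```text
tcp [576.9 134.7 214.4] [-3.1405e+00  2.0000e-04 -6.5000e-03] F [ 1.  -0.8  5. ]
collar top z 200.231490585171
1868 rms 5.205889709032077
hub 1231 ((572.0574340820312, 133.7161102294922), 27.91046905517578)
hub fit [571.63933475 133.87722878] 0.6650015367151099
bush 38 ((576.0604248046875, 131.8645477294922), 15.8815336227417)
```

Emit:
{"name": "apply_moves", "arguments": {"plan": [[0, 0, 0, 0, 0, 0.6, 2.5], [0, 0, 0, 0, 0, 0.6, 2.5], [0, 0, 0, 0, 0, 0.6, 2.5], [0, 0, 0, 0, 0, 0.6, 2.5], [0, 0, 0, 0, 0, 0.4, 2.5]]}}

```text
time_s: 12.85
ee_pos: [575.6, 134.3, 184.4]
tool_rot: [-3.141, -0.0, -0.001]
contact_force: [-0.3, -0.6, -3.6]
gripper_width: 0.324
grasp_force: 110.1
```

Emit:
{"name": "apply_moves", "arguments": {"plan": [[0, 0, 0, 0, 0, 0.3, 2.5], [0, 0, 0, 0, 0, 0, 2.5], [0, 0, 0, 0, 0, 0, 2.5]]}}

```text
time_s: 13.1
ee_pos: [575.2, 134.0, 181.2]
tool_rot: [3.141, 0.0, -0.002]
contact_force: [0.3, 0.1, -3.9]
gripper_width: 0.321
grasp_force: 110.1
```

```bash
python3 d.py|head -1; python3 ax.py | grep -v axis; python3 -c "
import cv2
a=cv2.imread('pics/sc.png')[120:230,230:350]
cv2.imwrite('pics/sc2.png',cv2.resize(a,None,fx=5,fy=5,interpolation=cv2.INTER_CUBIC))"
```

```text
tcp [575.2 134.  181.2] [ 3.1412e+00  0.0000e+00 -1.5000e-03] F [ 0.3  0.1 -3.9]
collar top z 167.00843534680703
993 rms 4.2919922841930065
hub 1287 ((572.304931640625, 133.745849609375), 27.980369567871094)
hub fit [571.90535223 133.85138542] 0.8787648809148472
bush 15 ((585.04248046875, 134.37132263183594), 4.686004161834717)
```

View pics/sc2.png

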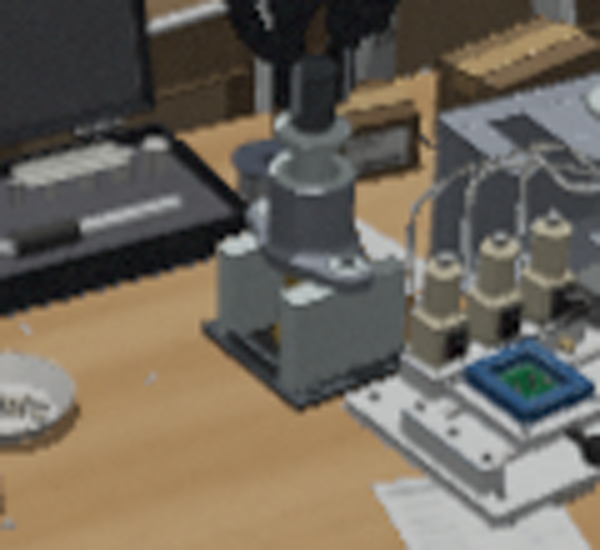

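The force is back to the drift's own weight, and bronze is visible between the rails at (278,330), so the bush has dropped. I'll withdraw.

Emit:
{"name": "apply_moves", "arguments": {"plan": [[0, 0, 0, 0, 0, -1, 2.5], [0, 0, 0, 0, 0, -2, 2.5], [0, 0, 0, 0, 0, -3, 2.5], [0, 0, 0, 0, 0, -3, 2.5], [0, 0, 0, 0, 0, -3, 2.5]]}}

```text
time_s: 13.67
ee_pos: [575.2, 134.1, 304.0]
tool_rot: [-3.141, -0.0, -0.0]
contact_force: [-0.1, -0.4, -3.5]
gripper_width: 0.326
grasp_force: 110.0
```

Emit:
{"name": "apply_moves", "arguments": {"plan": [[0, 0, 0, 0, 0, 0, 2.5], [0, 0, 0, 0, 0, 0, 2.5], [0, 0, 0, 0, 0, 0, 2.5]]}}

```text
time_s: 13.92
ee_pos: [574.7, 133.8, 301.4]
tool_rot: [3.141, 0.0, -0.002]
contact_force: [-1.5, 0.2, -3.9]
gripper_width: 0.315
grasp_force: 110.0
```

```bash
python3 d.py|head -1; python3 ax.py
python3 - <<'E'
from h import *
for n in('top','scene'):
    P=cloud(dict(np.load(n+'.npz'))); r=np.hypot(P[...,0]-571,P[...,1]-133)
    B=P[(r<26)&(P[...,2]<66)]; I=np.load(n+'.npz')['image'][(r<26)&(P[...,2]<66)]
    print(n,len(B),np.median(B,0) if len(B) else 0,np.median(I,0) if len(B) else 0)
P=np.load('wrist_P.npy');r=np.hypot(P[...,0]-571,P[...,1]-133);B=P[(r<17)&(P[...,2]<110)];print('wrist inside bore',len(B),np.percentile(B[:,2],[5,50,95]) if len(B) else 0)
E
```

```text
tcp [574.7 133.8 301.4] [ 3.1409e+00  2.0000e-04 -2.1000e-03] F [-1.5  0.2 -3.9]
collar top z 287.0548283644928
601 rms 0.1701539902320755
axis mid [571.60595294 134.20836865] tilt [0.00853841 0.00041819] tip z 180.05482836449278 tip xy [571.11926364 134.18453184]
axis rel TCP at tip [-3.54398039  0.4036619 ]
hub 891 ((571.6256713867188, 133.78369140625), 28.06475067138672)
hub fit [571.49746926 133.99137533] 0.7050001384441344
bush 10 ((567.5403442382812, 133.57772827148438), 17.066808700561523)
top 32 [576.28525022 150.48715557  12.56659652] [76.5 71.5 52. ]
scene 108 [ 570.6730891   136.86502647 -736.71811012] [147. 153. 159.]
wrist inside bore 289 [ 22.63038502  66.21351985 102.26616747]
```

Emit:
{"name": "apply_moves", "arguments": {"plan": [[0, 0, 0, 0, 3.35, 0, 2.5], [0, 0, 0, 0, 3.35, 0, 2.5], [0, 0, 0, 0, 3.35, 0, 2.5], [0, 0, 0, 0, 3.35, 0, 2.5], [0, 0, 0, 0, 3.33, 0, 2.5]]}}

```text
time_s: 14.48
ee_pos: [574.6, -34.8, 300.6]
tool_rot: [3.141, 0.0, -0.004]
contact_force: [2.0, 0.4, -4.5]
gripper_width: 0.319
grasp_force: 109.7
```

Emit:
{"name": "apply_moves", "arguments": {"plan": [[0, 0, 0, 0, 0, 0, 2.5], [0, 0, 0, 0, 0, 0, 2.5], [0, 0, 0, 0, 0, 0, 2.5], [0, 0, 0, 0, 0, 0, 2.5]]}}

```text
time_s: 14.82
ee_pos: [575.3, -31.3, 301.2]
tool_rot: [-3.14, -0.004, 0.002]
contact_force: [0.1, 0.4, -3.7]
gripper_width: 0.32
grasp_force: 109.9
```

```bash
python3 d.py|head -1; python3 ax.py; python3 m4.py 2>/dev/null | tail -1
python3 - <<'E'
from h import *
P=np.load('wrist_P.npy')
Q=P[(abs(P[...,2]-120)<2.5)&(P[...,0]>500)&(P[...,0]<640)&(abs(P[...,1]+70)<90)]
for x in range(555,600,5):
    k=np.sort(Q[(Q[:,0]>=x)&(Q[:,0]<x+5)][:,1]); 
    if len(k)<5: continue
    g=np.diff(k); i=np.where(g>6)[0]; print(x,[(k[j].round(1),k[j+1].round(1)) for j in i])
E
```

```text
tcp [575.3 -31.3 301.2] [-3.1402e+00 -4.0000e-03  1.7000e-03] F [ 0.1  0.4 -3.7]
collar top z 286.96617155282263
597 rms 0.16659638512963523
axis mid [572.23583915 -30.71964205] tilt [ 0.0073832  -0.00147428] tip z 179.96617155282263 tip xy [571.81499678 -30.63560781]
axis rel TCP at tip [-3.44562073  0.63422869]
hub 1171 ((572.0200805664062, 133.65896606445312), 28.34307098388672)
hub fit [571.93583428 133.70757827] 0.4134066906576237
bush 78 ((570.7700805664062, 136.29527282714844), 17.355857849121094)
head 314 169.48030472113928 ((570.775146484375, -109.09526824951172), 10.318952560424805) collar 902 126.81816732061101 ((570.963623046875, -109.15113830566406), 24.05963897705078)
555 [(np.float64(-135.1), np.float64(-89.3)), (np.float64(-50.1), np.float64(-17.0))]
560 [(np.float64(-133.8), np.float64(-86.8)), (np.float64(-49.9), np.float64(-17.0))]
565 [(np.float64(-135.4), np.float64(-85.1)), (np.float64(-49.9), np.float64(-17.0))]
570 [(np.float64(-134.9), np.float64(-85.9)), (np.float64(-49.8), np.float64(-17.1))]
575 [(np.float64(-133.5), np.float64(-86.8)), (np.float64(-49.7), np.float64(-17.2))]
580 [(np.float64(-130.2), np.float64(-90.0)), (np.float64(-49.6), np.float64(-17.3))]
585 [(np.float64(-126.7), np.float64(-93.3)), (np.float64(-49.5), np.float64(-17.3))]
590 [(np.float64(-126.3), np.float64(-119.7)), (np.float64(-119.7), np.float64(-107.0)), (np.float64(-49.5), np.float64(-17.3))]
595 [(np.float64(-50.4), np.float64(-17.4))]
```

Emit:
{"name": "apply_moves", "arguments": {"plan": [[0, 0, 0, -0.05, 0.26, 0, 2.5], [0, 0, 0, 0, 0, 2.5, 2.5], [0, 0, 0, 0, 0, 2.2, 2.5], [0, 0, 0, 0, 0, 0, 2.5], [0, 0, 0, 0, 0, 0, 2.5]]}}

```text
time_s: 15.38
ee_pos: [574.2, -35.7, 254.2]
tool_rot: [3.141, 0.001, -0.004]
contact_force: [-0.2, 0.7, -3.5]
gripper_width: 0.321
grasp_force: 110.0
```

```bash
python3 d.py|head -1; python3 ax.py | head -5
```

```text
tcp [574.2 -35.7 254.2] [ 3.1414e+00  9.0000e-04 -4.3000e-03] F [-0.2  0.7 -3.5]
collar top z 239.91508784338356
601 rms 0.16772972242179174
axis mid [571.03462456 -35.21163686] tilt [9.72312364e-03 4.48628308e-05] tip z 132.91508784338356 tip xy [570.48040651 -35.21419404]
axis rel TCP at tip [-3.69340193  0.44850382]
hub 1575 ((571.8369750976562, 133.45236206054688), 28.44601058959961)
```

Emit:
{"name": "apply_moves", "arguments": {"plan": [[0, 0, 0, 0.03, -0.15, 0, 2.5], [0, 0, 0, 0, 0, 0, 2.5], [0, 0, 0, 0, 0, 0, 2.5], [0, 0, 0, 0, 0, 0, 2.5], [0, 0, 0, 0, 0, 0, 2.5]]}}

```text
time_s: 15.95
ee_pos: [575.3, -34.3, 255.0]
tool_rot: [3.141, -0.0, 0.001]
contact_force: [-0.5, 0.6, -3.4]
gripper_width: 0.316
grasp_force: 110.0
```

```bash
for i in 1 2; do python3 d.py|head -1; python3 ax.py | grep tip\ z; done
```

```text
tcp [575.3 -34.3 255. ] [ 3.1414e+00 -1.0000e-04  6.0000e-04] F [-0.5  0.6 -3.4]
axis mid [572.38170329 -33.91609688] tilt [ 0.00699834 -0.00100012] tip z 133.81718511255917 tip xy [571.98279765 -33.85909028]
tcp [575.3 -34.3 254.8] [ 3.1415e+00 -1.0000e-04  1.0000e-04] F [ 0.1  0.2 -4. ]
axis mid [572.3119385 -33.8990249] tilt [7.57857291e-03 5.79356949e-05] tip z 133.62658480623762 tip xy [571.87995984 -33.90232724]
```

Emit:
{"name": "apply_moves", "arguments": {"plan": [[0, 0, 0, 0, -0.04, 1, 2.5], [0, 0, 0, 0, 0, 1, 2.5], [0, 0, 0, 0, 0, 1, 2.5], [0, 0, 0, 0, 0, 1, 2.5], [0, 0, 0, 0, 0, 0, 2.5]]}}

```text
time_s: 16.67
ee_pos: [573.3, -34.0, 211.8]
tool_rot: [3.141, 0.0, -0.009]
contact_force: [-0.2, 0.1, -3.2]
gripper_width: 0.321
grasp_force: 110.0
```

Emit:
{"name": "apply_moves", "arguments": {"plan": [[0, 0, 0, 0, 0, 2, 2.5], [0, 0, 0, 0, 0, 2, 2.5], [0, 0, 0, 0, 0, 2, 2.5], [0, 0, 0, 0, 0, 0.8, 2.5], [0, 0, 0, 0, 0, 0, 2.5]]}}

```text
time_s: 17.08
ee_pos: [573.8, -33.9, 144.8]
tool_rot: [3.141, 0.0, -0.007]
contact_force: [1.1, 1.2, -3.6]
gripper_width: 0.323
grasp_force: 110.0
```

```bash
python3 d.py|head -1; python3 ax.py | grep collar
```

```text
tcp [573.8 -33.9 144.8] [ 3.1414e+00  4.0000e-04 -6.9000e-03] F [ 1.1  1.2 -3.6]
collar top z 130.5339132522111
```

Collar top is at 130.5, so 3.7 mm remains. I'll lower it, release and retreat straight up.

Emit:
{"name": "apply_moves", "arguments": {"plan": [[0, 0, 0, 0, 0, 0.3, 2.5], [0, 0, 0, 0, 0, 0.1, 2.5], [0, 0, 0, 0, 0, 0, 2.5], [0, 0, 0, 0, 0, 0, 4], [0, 0, 0, 0, 0, 0, 5.5]]}}

```text
time_s: 17.65
ee_pos: [576.0, -33.9, 143.5]
tool_rot: [3.142, -0.0, 0.003]
contact_force: [0.0, -0.2, 0.9]
gripper_width: 0.592
grasp_force: 0.0
```

Emit:
{"name": "apply_moves", "arguments": {"plan": [[0, 0, 0, 0, 0, 0, 5.5], [0, 0, 0, 0, 0, 0, 5.5], [0, 0, 0, 0, 0, -2, 5.5], [0, 0, 0, 0, 0, -4, 5.5], [0, 0, 0, 0, 0, -4, 5.5]]}}

```text
time_s: 18.07
ee_pos: [574.1, -33.9, 243.0]
tool_rot: [-3.142, -0.001, 0.006]
contact_force: [1.9, -0.6, 0.4]
gripper_width: 0.644
grasp_force: 0.0
```

Emit:
{"name": "apply_moves", "arguments": {"plan": [[0, 0, 0, 0, 0, -4, 5.5], [0, 0, 0, 0, -3, -1, 5.5], [0, 0, 0, 0, -3, 0, 5.5], [0, 0, 0, 0, 0, 0, 5.5], [0, 0, 0, 0, 0, 0, 5.5]]}}

```text
time_s: 18.48
ee_pos: [575.2, 28.8, 293.4]
tool_rot: [-3.14, -0.007, -0.001]
contact_force: [0.4, -0.3, -0.3]
gripper_width: 0.643
grasp_force: 0.0
```

```bash
python3 w.py w9; python3 m4.py|tail -2; python3 m5.py 74.8 571.5 133.6
python3 - <<'E'
from h import *
P=np.load('wrist_P.npy');r=np.hypot(P[...,0]-571,P[...,1]-133);B=P[(r<17)&(P[...,2]<110)];print(len(B),np.percentile(B[:,2],[5,50,95]))
c=env.camera('scene')['image'][100:230,230:400,::-1]; w=cv2.imread('pics/w9.png')
cv2.imwrite('pics/fin.png',np.hstack([cv2.resize(c,(440,336),interpolation=cv2.INTER_CUBIC),cv2.resize(w[60:240,100:290],(355,336),interpolation=cv2.INTER_CUBIC)]))
E
```

```text
[575.17050895  28.79789602 293.36800933] [-3.14031101e+00 -7.22891314e-03 -1.49513187e-03] [ 0.01912194  0.55556217 -0.24834886  1.63685531  0.1567734   0.96763142
 -1.84854625]
head 717 169.63406675060872 ((572.4535522460938, -33.284053802490234), 15.156624794006348) collar 635 126.75822838986593 ((572.54150390625, -33.29182815551758), 24.010364532470703)
head 337 169.48064677006806 ((570.9066772460938, -109.40377044677734), 10.506210327148438) collar 973 126.77603011415849 ((571.2232055664062, -108.81855773925781), 24.17068099975586)
hub z 136.66538529510922 1288 ((572.021484375, 133.9248809814453), 28.476490020751953)
bush top 74 131.88954734499475 ((570.2265625, 135.38119506835938), 17.438779830932617)
flange z 87.0064099125729 745
flange dir -2.697768168944956
rail 615 ((606.1809692382812, 135.40065002441406), (88.57976531982422, 42.891719818115234), 76.56521606445312) 74.80212173049006
rail 316 ((534.4015502929688, 129.0978240966797), (23.204959869384766, 90.49063110351562), 9.02288818359375) 74.91744919191832
146 [ 14.618205    90.92390402 107.54368099]
  return _methods._mean(a, axis=axis, dtype=dtype,
  ret = ret.dtype.type(ret / rcount)
```

View pics/fin.png

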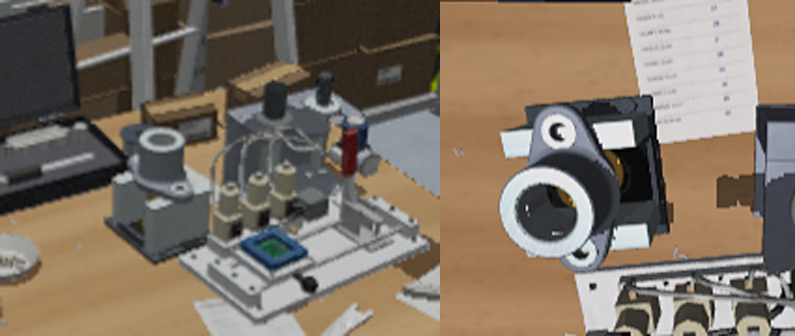

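The final view shows the bore empty, the bronze bush on the pad at (615,175), the housing on both rails, and both drifts hanging with collar tops at 126.8. I'm handing the job in.

```bash
python3 -c "
from cell import env
print(env.close_job())"
```

```text
the job is handed in; nothing more can be done
None
```

The job is handed in at about 18.5 s of the 51 s allowed: the bush is out on the pad, the housing sits across both rails within about 2 mm of centre, the thick drift is back in its slot, and the thin drift was left alone.

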